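Unlock the lid stay and shut the sample chest

TASK

The sample chest's lid is propped open by a folding stay on its right-hand side. Lift the red knob on the stay's knee past centre so that the stay unlocks, then lower the lid by its handle until it lies fully shut, without letting it slam, and let go. Leave the vials in the chest standing and do not knock over or shift the other things on the worktop.

Things in the scene. Friction and masses are not known exactly. Their poses are not given: they have to be found in the camera images.
- chest: grey sample chest, 180 (x) x 240 (y) x 92 mm high, open on top, walls 8 mm, black corner guards, fixed to the worktop. Origin: centre of its underside; z up, x from its front to its rear (hinge side), y to its left. The front faces the robot to within 0.25 rad. The lid hinge runs along its y at the rear top edge (x = +90, z = 92 mm). Vials stand inside on its left; the stay is inside its right wall.
- lid_hinge (a point): middle of the lid's hinge line, on the rear top edge of the chest. The lid is a 10 mm plate, 244 mm wide, reaching 184 mm from the hinge line, about 0.45 kg.
- lid_handle (a point): middle of the lid's bow handle: a round steel bar 12 mm thick, straight for 80 mm along the chest's y, 224 mm from the hinge line and 34 mm clear of the lid's front edge; the bow is open between bar and edge. With the lid open it is the topmost part (305 mm up); with the lid shut it is in front of the chest, 98 mm up. It moves on a circle about the hinge line.
- stay_knob (a point): middle of the red knob on the knee of the folding stay: 18 mm round and 31 mm long along the chest's y (axis of the knee), the flat links pass through its middle. While locked it stands about 136 mm up, some 35 mm in front of the leaning lid, whose upper part hangs over it: reach it with the tool tilted 25 to 35 degrees from vertical, coming from the front and above. About 5 to 8 N at the knob, towards the front and up, unlock it.
- stay_pivot (a point): lower pivot of the stay, inside the chest's right wall, 67 mm up. The lower link is 72 mm long from here to the knob, so the knob moves on a 72 mm circle about this point (in the chest's x-z plane): forward, over the top and down into the chest as the lid shuts. The upper link, 53 mm, runs from the knob to the lid.
- stay_knee (a joint): knee of the stay, rad: 0 = locked against its stop with the knob behind the straight line, 0.22 = straight (dead centre), larger = unlocked and folding forward; about 0.9 with the lid lowered by 0.1 rad, 1.4 by 0.3, about 2.7 with the lid shut. It has friction.
- lid (a joint): how far the lid is lowered, rad: 0 = propped open (it rises by 0.01 as the knee passes centre), 72 degrees from shut, leaning over the chest; 1.257 = shut. Hinge friction holds the unlocked lid only while it is steep (lowered by less than about 0.2); further down it drops by its weight unless held. While the stay is locked it cannot be lowered.
- vial_a: screw-cap sample vial, 62 mm high, 28 mm across, standing loose on the floor of the chest (floor 14 mm up). Origin: centre of its foot, z up. Stays where it is.
- vial_b: screw-cap sample vial, 56 mm high, 36 mm across, standing loose on the floor of the chest (floor 14 mm up). Origin: centre of its foot, z up. Stays where it is.
- vial_c: screw-cap sample vial, 58 mm high, 28 mm across, standing loose on the floor of the chest (floor 14 mm up). Origin: centre of its foot, z up. Stays where it is.
- carton_blue: light-blue folding carton, 50 x 34 x 80 mm high, left on the worktop. Origin: centre of its underside. A bystander: leave it alone.
- carton_brown: white and orange folding carton, 60 x 30 x 78 mm high, standing behind the chest. Origin: centre of its underside. A bystander: leave it alone.
- vial_d: blue-capped vial, 28 mm across, 59 mm high, right of the chest. Origin: centre of its underside. A bystander: leave it alone.
- cell: red battery, 15 x 50 x 15 mm, lying left of the chest. Origin: centre of its underside. A bystander: leave it alone.
- stapler_x: black stapler, 150 x 34 x 48 mm, on the right of the worktop. Origin: centre of its underside. A bystander: leave it alone.

How it is judged:
On the way:
1. the stay is unlocked: its knee folded forward beyond 0.5 rad, the lid still up (lowered by less than 0.8 rad) (value of joint stay_knee above 0.5 rad and value of joint lid below 0.8 rad), for 0.1 s.
At the end, for the whole second after the job is handed in: The lid lies shut (lowered by more than 1.21 of 1.257 rad) and still, the stay folded away (knee beyond 2.0 rad), the vials inside upright within 0.3 rad, and the cartons, the vial outside, the battery and the stapler within 30 mm of where they stood (value of joint lid above 1.21 rad and velocity of joint lid below 0.05 rad/s and value of joint stay_knee above 2 rad and angle between each of vial_a, vial_b, vial_c's own z axis and vertical below 0.3 rad and distance of each of carton_blue, carton_brown, vial_d, cell, stapler_x from where it was at the start of the episode below 0.03 m); the robot touches nothing.
It fails at once if the lid slams: it falls faster than 2.5 rad/s (velocity of joint lid above 2.5 rad/s).
It fails at once if a vial in the chest is knocked over (tilted beyond 0.5 rad) (angle between any of vial_a, vial_b, vial_c's own z axis and vertical above 0.5 rad).
It fails at once if a bystander on the worktop is shifted by more than 30 mm (distance of any of carton_blue, carton_brown, vial_d, cell, stapler_x from where it was at the start of the episode above 0.03 m).
It also fails if it takes over 58 s, if anything falls off the work surface, if the arm or the gripper's body presses on something with over 40 N, if the wrist force passes 120 N, or if a joint passes its speed limit or range.

ROBOT

A 6-joint arm with a two-finger parallel gripper is mounted at the origin on a cart in front of the work surface, level with it; the furniture and walls round the work are solid. World frame = base frame: x ahead of the robot, y to its left, z up, the work surface at z = 0. Lengths are in m, angles in rad, forces in N, time in s.
With the tool pointing down it reaches from about 0.35 to 0.975 m from the base axis. Payload 4.9 kg.
Tool frame: the origin (TCP) lies at the very end of the fingers, on their centre line; the grasp point (between the pads) lies 19 mm behind it (manip.hold_point_z is the distance from the TCP to the grasp point, in m); z points along the fingers, y is the direction in which the jaws open and shut (so a half turn about z gives the same grasp; the last joint's range is limited). The gripper opens to 85 mm and grips with 20 to 120 N. Pads are 22 mm wide; open, the fingers measure 114 mm over their backs; the gripper's body (76 mm by 85 mm) begins 54 mm behind the grasp point. The pads swing forward as they close: fully open they stand 13 mm farther back than shut.
Start: joints at [-1.254, 0.053, 1.613, -0, 1.476, -0.119], TCP at [0.264, -0.567, 0.231] pointing down, gripper open.
Joint ranges: [-3.01, 3.01], [-1.01, 2.22], [0.06, 2.58], [-1.02, 4.17], [0.09, 2.62], [-3.14, 3.14]. Speed limits (rad/s): [2.57, 2.57, 3.14, 3.14, 3.14, 3.14].

INTERFACE

Orientations are given as a unit quaternion [w, x, y, z].
In Python, from plant import monitor, grab_frame, camera_params, ticket, manip gives the robot as it stands.
- The arm moves only by the tool play_rows, never from a script. Its argument "commands" is a list of rows, each an object of numbers: "dx", "dy", "dz": the shift along the tool's x, y, z in cm; "rx", "ry", "rz": the turn, a rotation vector about the tool's x, y, z in rad; "claw": the closure, from 0 (fully open) to 1 (shut). In form: [{"dx": .., "dy": .., "dz": .., "rx": .., "ry": .., "rz": .., "claw": ..}, ...]. A call has 1 to 5 rows; each row is the pose to reach, as a shift and turn from the pose measured when the call began, along the tool's axes at that moment; what a row does not reach only later rows make up. A row lasts 1/10 s, in which the tool goes at most 50 mm and 8.59 degrees, less where a joint would pass 70% of its speed; a pose out of reach is approached as far as the arm can. A call with a gripper value outside its range is refused whole. The fingers move at their own pace and stop on an object; the grip force is fixed at half the most. Time passes only in rows, so rows that repeat a pose let the fingers close. It gives the time, the measured TCP pose, the force and the opening at its end, in the units of the state.
- monitor.state(): the state, without advancing time (a new reading comes with each control period).
- grab_frame(name): name is "side" or "top"; returns the picture (480x640x3 uint8, blue, green, red); there is no depth.
- camera_params(name): a dict with "fx", "fy", "cx", "cy" (pixels), "rvec" (rotation vector, rad) and "tvec" (3), from world to camera coordinates, as OpenCV has them. Camera axes: x right, y down, z forward; pixel columns grow to the right and rows downward; lengths in m; the calibration is good to about 2 mm. A picture is of the moment at which its call begins. camera_params takes no time and is no camera call.
- ticket.job_done(): hands the job in, once; it reports no verdict.
The state is a dict: "time": time; "joint_pos": joint angles; "joint_vel": joint speeds; "joint_efforts": joint torques, N m; "tool_pos": TCP position; "tool_rot": TCP orientation; "contact_force": force on the tool from outside, world axes, zero at the start; "ft_torque": the same for the moment, N m; "gripper_width": opening from 0.0 (shut) to 1.0 (fully open).
Only numpy, scipy, OpenCV 4.12 (cv2) and the standard library are available. Lean on these libraries where they do the work, as an engineer would, in place of code of your own. Each camera call takes 0.05 s, during which the arm holds its last target.

## Working session

There is one attempt and no reset: what is moved stays moved. The work goes in short steps, Python scripts to look and compute and a tool call to move; the robot and the scene stay as the last step left them, time stands still between calls to the robot, and variables do not carry over. Pictures are saved under pics/ and viewed, and the job is handed in when it is done.

Besides the shell and the picture viewer there is one more tool, called after "Call:" as name(argument=value, ...) on one line, values as JSON. play_rows: Moves the arm, as the interface text tells. Its arguments: {"type":"object","properties":{"commands":{"type":"array"}},"required":["commands"]}

```bash
ls; mkdir -p pics; python3 - <<'E'
from plant import monitor, grab_frame, camera_params, manip
import cv2
print(monitor.state())
print([a for a in dir(manip) if a[0]!='_'], manip.hold_point_z)
for n in ("side","top"):
    print(n,camera_params(n)); cv2.imwrite(f"pics/{n}0.png",grab_frame(n))
E
```

```text
pics
{'time': 0.0, 'joint_pos': array([-1.25401068e+00,  5.33925605e-02,  1.61429141e+00, -2.41384183e-05,
        1.47602093e+00, -1.18992479e-01]), 'joint_vel': array([ 0.00062808, -0.00015418,  0.0005394 , -0.00192551,  0.00028538,
       -0.00021057]), 'joint_efforts': array([ 9.12277992e-04, -3.93672967e+01, -3.70181000e+01, -2.10473668e-04,
        6.91032823e-03, -9.21115770e-06]), 'tool_pos': array([ 0.26362368, -0.56598757,  0.23004245]), 'tool_rot': array([-1.04977801e-03,  9.76355149e-01,  2.16170088e-01, -1.16232082e-04]), 'contact_force': array([-0.24641723, -0.15137861,  0.25859801]), 'ft_torque': array([-0.01552861, -0.0255852 ,  0.04766138]), 'gripper_width': 1.0006354733357457}
['IKError', 'hold_point_z'] 0.0187
side {'fx': 616.5718375359028, 'fy': 616.5718375359028, 'cx': 310.3274130483916, 'cy': 242.2803162856036, 'rvec': array([ 1.95779055, -0.41976784,  0.24133316]), 'tvec': array([-0.5568377 ,  0.29255579,  1.37622036])}
top {'fx': 523.4160377091331, 'fy': 523.4160377091331, 'cx': 317.5371648789435, 'cy': 246.32323019616325, 'rvec': array([ 1.50324823, -2.32364565,  0.64568039]), 'tvec': array([0.19496116, 0.57581364, 1.36108864])}
```

View pics/side0.png

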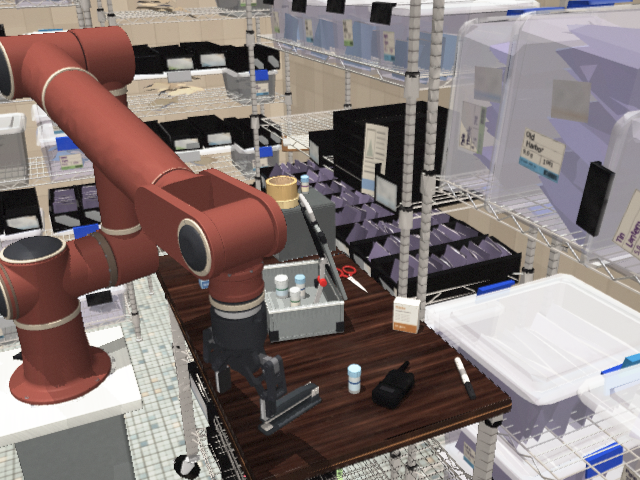

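View pics/top0.png

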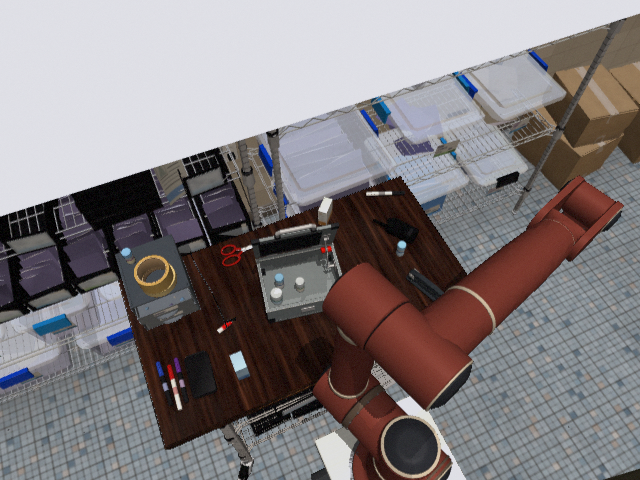

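The side view shows the chest at about (300,300) with the red knob near (321,283). The top view shows the chest at about (300,275) with the knob near (326,249). The stapler is under the gripper. Next I zoom in.

```bash
python3 - <<'E'
import cv2
a=cv2.imread("pics/side0.png")[160:350,225:385]; cv2.imwrite("pics/side0z.png",cv2.resize(a,None,fx=3.1,fy=3.1,interpolation=cv2.INTER_CUBIC))
a=cv2.imread("pics/top0.png")[190:330,235:355]; cv2.imwrite("pics/top0z.png",cv2.resize(a,None,fx=4,fy=4,interpolation=cv2.INTER_CUBIC))
E
```

```text
(no output)
```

View pics/side0z.png

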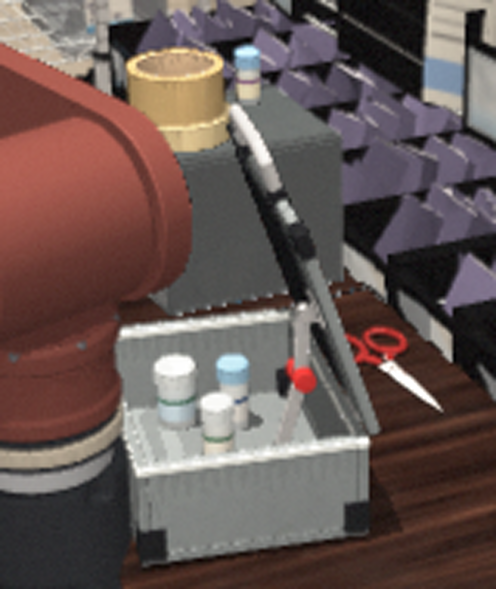

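View pics/top0z.png

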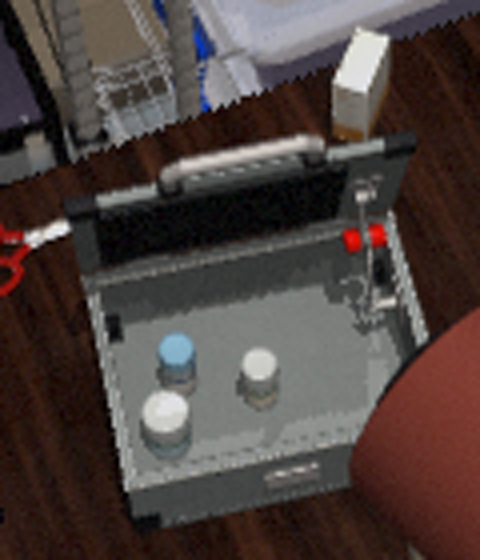

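```bash
cat > h.py <<'E'
import numpy as np, cv2
from plant import camera_params
def cam(n):
    p=camera_params(n);R=cv2.Rodrigues(np.array(p['rvec']))[0];t=np.array(p['tvec'])
    K=np.array([[p['fx'],0,p['cx']],[0,p['fy'],p['cy']],[0,0,1]]);return K,R,t
def ray(n,uv):
    K,R,t=cam(n);d=R.T@np.linalg.solve(K,np.array([uv[0],uv[1],1.]));return -R.T@t,d/np.linalg.norm(d)
def onz(n,uv,z):
    c,d=ray(n,uv);return c+d*(z-c[2])/d[2]
def tri(us,ut):
    c1,d1=ray('side',us);c2,d2=ray('top',ut)
    s=np.linalg.lstsq(np.c_[d1,-d2],c2-c1,rcond=None)[0];a=c1+d1*s[0];b=c2+d2*s[1];return (a+b)/2,np.linalg.norm(a-b)
def proj(n,P):
    K,R,t=cam(n);q=K@(R@np.asarray(P)+t);return q[:2]/q[2]
E
python3 - <<'E'
from h import *
np.set_printoptions(precision=4,suppress=True)
S=lambda u,v:(225+u/3.1,160+v/3.1); T=lambda u,v:(235+u/4,190+v/4)
for n,box in(("side",(310,270,335,295)),("top",(315,240,335,260))):
    im=cv2.imread(f"pics/{n}0.png");h=cv2.cvtColor(im,cv2.COLOR_BGR2HSV)
    m=(((h[...,0]<8)|(h[...,0]>172))&(h[...,1]>150)&(h[...,2]>90)).astype(np.uint8)
    x0,y0,x1,y1=box;ys,xs=np.nonzero(m[y0:y1,x0:x1]);print(n,len(xs),xs.mean()+x0,ys.mean()+y0,xs.min()+x0,xs.max()+x0,ys.min()+y0,ys.max()+y0)
    globals()['k'+n]=(xs.mean()+x0,ys.mean()+y0)
print("knob",tri(kside,ktop))
for nm,p in dict(FR=S(135,468),RR=S(370,440),RL=S(305,316),FL=S(120,330)).items(): print('side',nm,onz('side',p,.092))
for nm,p in dict(FL=T(130,487),RL=T(90,290),RR=T(395,215)).items(): print('top',nm,onz('top',p,.092))
for nm,p in dict(a=T(165,178),b=T(322,146),m=T(240,155)).items(): print('bar',nm,onz('top',p,.305))
print('bar side far',onz('side',S(236,112),.305),onz('side',S(268,165),.305))
E
```

```text
side 58 321.63793103448273 281.3965517241379 317 326 276 286
top 45 325.7111111111111 248.88888888888889 321 331 246 252
knob (array([ 0.6031, -0.0837,  0.133 ]), np.float64(7.127485453266605e-05))
side FR [ 0.4638 -0.0924  0.092 ]
side RR [ 0.6402 -0.1304  0.092 ]
side RL [0.6846 0.0864 0.092 ]
side FL [0.5309 0.1309 0.092 ]
top FL [0.5036 0.144  0.092 ]
top RL [0.6666 0.1129 0.092 ]
top RR [ 0.6321 -0.1244  0.092 ]
bar a [0.6032 0.0605 0.305 ]
bar b [ 0.5837 -0.0437  0.305 ]
bar m [0.5996 0.0086 0.305 ]
bar side far [0.6093 0.0454 0.305 ] [ 0.5866 -0.0698  0.305 ]
```

```bash
cat >> h.py <<'E'
S=lambda u,v:(225+u/3.1,160+v/3.1); T=lambda u,v:(235+u/4,190+v/4)
from scipy.optimize import least_squares
from scipy.spatial.transform import Rotation as Ro
E
python3 - <<'E'
from h import *
np.set_printoptions(precision=4,suppress=True)
c=np.cos(np.radians(72));s=np.sin(np.radians(72))
def lidp(r,y,n): return [.09-r*c+n*s, y, .092+r*s+n*c]
obs=[('side',S(135,468),[-.09,-.12,.092]),('side',S(370,440),[.09,-.12,.092]),
('top',T(130,487),[-.09,.12,.092]),('side',S(142,566),[-.09,-.12,0]),('side',S(366,535),[.09,-.12,0]),('top',T(140,527),[-.09,.12,0.0])]
def W(q,p): 
    a=q[2];return np.array([q[0]+np.cos(a)*p[0]-np.sin(a)*p[1],q[1]+np.sin(a)*p[0]+np.cos(a)*p[1],p[2]])
f=lambda q:np.concatenate([proj(n,W(q,p))-uv for n,uv,p in obs])
r=least_squares(f,[.567,.009,-.18],loss='soft_l1');q=r.x;print(q,f(q).reshape(-1,2))
k=np.array([.6031,-.0837]);d=k-q[:2];a=q[2];print('knob chest',d@[np.cos(a),np.sin(a)],d@[-np.sin(a),np.cos(a)])
for n in('side','top'):
    im=cv2.imread(f'pics/{n}0.png');im=cv2.resize(im,None,fx=4,fy=4,interpolation=cv2.INTER_CUBIC)
    def dot(p,col):
        u=proj(n,W(q,p))*4+1.5;cv2.circle(im,tuple(int(v) for v in u),3,col,-1)
    for z in(0,.092):
        for x in(-.09,.09):
            for y in(-.12,.12): dot([x,y,z],(0,255,0))
    for y in(-.04,0,.04): dot(lidp(.224,y,0),(0,255,255))
    for y in(-.122,.122): dot(lidp(.184,y,-.005),(255,0,255)); dot(lidp(.184,y,.005),(255,0,255))
    dot([d@[np.cos(a),np.sin(a)],d@[-np.sin(a),np.cos(a)],.133],(255,0,0))
    im=im[160*4:350*4,225*4:385*4] if n=='side' else im[190*4:330*4,235*4:355*4]
    cv2.imwrite(f'pics/{n}_ov.png',im if n=='top' else cv2.resize(im,None,fx=.78,fy=.78))
E
```

```text
[ 0.5743  0.0098 -0.1783] [[ 0.2328 -0.0729]
 [-0.6203 -1.2972]
 [-0.3966 -1.0191]
 [-0.118   1.8784]
 [ 0.6417  1.0769]
 [-0.1788  1.6658]]
knob chest 0.04493926355566373 -0.0869397915550753
```

View pics/side_ov.png

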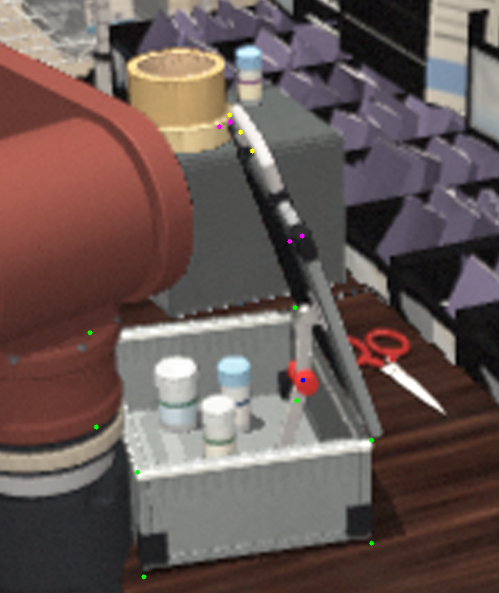

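View pics/top_ov.png

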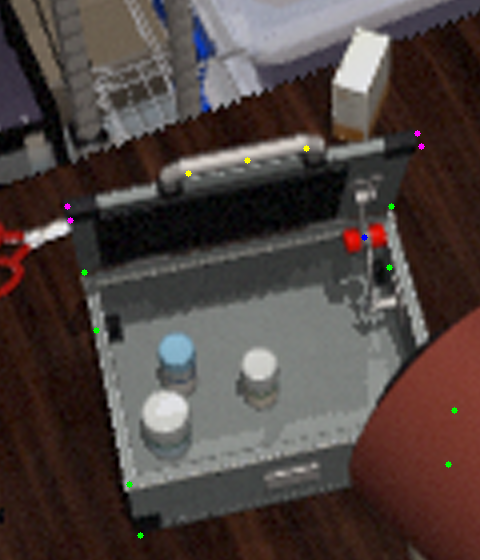

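```bash
python3 - <<'E'
from h import *
np.set_printoptions(precision=4,suppress=True)
c=np.cos(np.radians(72));s=np.sin(np.radians(72))
def lidp(r,y,n): return [.09-r*c+n*s, y, .092+r*s+n*c]
obs=[('side',S(135,470),[-.09,-.12,.092]),('side',S(370,440),[.09,-.12,.092]),
('top',T(130,485),[-.09,.12,.092]),('side',S(145,564),[-.09,-.12,0]),('side',S(366,535),[.09,-.12,0]),('top',T(139,527),[-.09,.12,0.0]),
('top',T(243,160),lidp(.224,0,0)),('top',T(412,143),lidp(.184,-.122,-.005)),('top',T(68,213),lidp(.184,.122,-.005)),('side',S(306,238),lidp(.184,-.122,0.003))]
def W(q,p): 
    a=q[2];return np.array([q[0]+np.cos(a)*p[0]-np.sin(a)*p[1],q[1]+np.sin(a)*p[0]+np.cos(a)*p[1],p[2]+q[3]])
for free in(0,1):
    f=lambda q:np.concatenate([proj(n,W([*q[:3],q[3]*free],p))-uv for n,uv,p in obs])
    r=least_squares(f,[.567,.009,-.18,0],loss='soft_l1');q=r.x;print(q,r.cost);print(f(q).reshape(-1,2))
    k=np.array([.6031,-.0837]);d=k-q[:2];a=q[2];print('knob chest',d@[np.cos(a),np.sin(a)],d@[-np.sin(a),np.cos(a)])
    print('bar',W([*q[:3],q[3]*free],lidp(.224,0,0)))
E
```

```text
[ 0.5762  0.0101 -0.178   0.    ] 9.217682954411368
[[ 0.9859 -0.9551]
 [ 0.061  -1.534 ]
 [-0.7221 -1.0302]
 [-0.3533  2.272 ]
 [ 1.3058  0.825 ]
 [-0.2396  1.1736]
 [ 0.4173 -0.6907]
 [ 1.5489  0.1057]
 [-0.1381  1.1109]
 [-2.215  -1.4866]]
knob chest 0.043082671682978246 -0.08758227986928757
bar [0.5967 0.0064 0.305 ]
[ 0.5768  0.0104 -0.1792 -0.0016] 8.929760492978154
[[ 1.1394 -0.4773]
 [ 0.1785 -1.0165]
 [-0.8694 -0.9658]
 [-0.2052  2.7117]
 [ 1.4203  1.309 ]
 [-0.3823  1.2215]
 [ 0.2844 -0.492 ]
 [ 1.3904  0.3434]
 [-0.2255  1.2439]
 [-2.083  -0.9042]]
knob chest 0.04268563083236314 -0.08787084631029464
bar [0.5972 0.0067 0.3034]
```

```bash
cat >> h.py <<'E'
from plant import monitor
PSI=-.178; CX=np.array([np.cos(PSI),np.sin(PSI),0]); CY=np.array([-np.sin(PSI),np.cos(PSI),0]); UP=np.array([0,0,1.])
def pose_R(tilt): # tool x ~ chest x, y ~ -chest y, z down tilted rearward
    x=np.cos(tilt)*CX+np.sin(tilt)*UP; y=-CY; return np.c_[x,y,np.cross(x,y)]
def pose_H(tilt): # jaws along chest x ; tool y = chest x-ish, z down tilted
    y=-(np.cos(tilt)*CX+np.sin(tilt)*UP); x=-CY; return np.c_[x,y,np.cross(x,y)]
def cur():
    s=monitor.state();w,x,y,z=s['tool_rot'];return s['tool_pos'],Ro.from_quat([x,y,z,w])
def delta(p,Rm):
    p0,R0=cur();d=R0.inv().apply(np.asarray(p)-p0)*100;r=(R0.inv()*Ro.from_matrix(Rm)).as_rotvec()
    print('d cm',np.round(d,2),'rot',np.round(r,3),'ang',np.round(np.degrees(np.linalg.norm(r)),1))
    return d,r
E
python3 - <<'E'
from h import *
np.set_printoptions(precision=4,suppress=True)
K0=np.array([.0425,.136]);P=K0-[.0206,.069];H=np.array([.09,.092])
u=(K0-P)/.072; ang=np.arctan2(u[1],u[0]); A0=K0+.053*np.array([np.cos(ang+.22),np.sin(ang+.22)])
rA=np.linalg.norm(A0-H);aA=np.arctan2(*(A0-H)[::-1]);print(P,A0)
for th in np.arange(0,1.3,.1):
    # lid lowers: rotates toward front -> angle increases
    b=ang+th; K=P+.072*np.array([np.cos(b),np.sin(b)])
    # A: intersection circle(K,.053) circle(H,rA), upper
    v=H-K;d=np.linalg.norm(v);x=(d*d+.053**2-rA**2)/2/d;h2=.053**2-x*x
    if h2<0: print(th,'none');continue
    e=v/d;n=np.array([-e[1],e[0]])
    best=[K+x*e+sg*np.sqrt(h2)*n for sg in(1,-1)];A=max(best,key=lambda q:q[1])
    lid=np.arctan2(*(A-H)[::-1])-aA; k=(b-np.arctan2(*(A-K)[::-1]))
    print(np.round(th,2),'K-K0',K-K0,'lid',round(lid,3),'knee',round(k+.22,3))
p,_=cur()
print('pre'); 
R=pose_R(np.radians(30)); knob=np.array([.603,-.084,.1345])
print('tip dir',R[:,2],'tcp grasp',knob+R[:,2]*.0187,'pre',knob+R[:,2]*(.0187-.12))
delta([.40,-.35,.36],pose_R(0)); delta(knob+R[:,2]*(.0187-.12),R)
E
```

```text
[0.0219 0.067 ] [0.0462 0.1889]
0.0 K-K0 [-0. -0.] lid 0.0 knee -0.0
0.1 K-K0 [-0.007   0.0017] lid -0.012 knee 0.255
0.2 K-K0 [-0.0141  0.0027] lid 0.003 knee 0.467
0.3 K-K0 [-0.0213  0.003 ] lid 0.034 knee 0.653
0.4 K-K0 [-0.0285  0.0026] lid 0.076 knee 0.822
0.5 K-K0 [-0.0356  0.0014] lid 0.125 knee 0.978
0.6 K-K0 [-0.0426 -0.0004] lid 0.18 knee 1.124
0.7 K-K0 [-0.0493 -0.003 ] lid 0.239 knee 1.263
0.8 K-K0 [-0.0557 -0.0062] lid 0.301 knee 1.395
0.9 K-K0 [-0.0618 -0.01  ] lid 0.365 knee 1.522
1.0 K-K0 [-0.0675 -0.0144] lid 0.432 knee 1.644
1.1 K-K0 [-0.0727 -0.0193] lid 0.499 knee 1.762
1.2 K-K0 [-0.0774 -0.0248] lid 0.568 knee 1.875
pre
tip dir [ 0.4921 -0.0885 -0.866 ] tcp grasp [ 0.6122 -0.0857  0.1183] pre [ 0.5532 -0.075   0.2222]
d cm [ 21.48 -13.85 -12.95] rot [-0.002  0.     0.614] ang 35.2
d cm [ 46.97 -32.29   0.86] rot [-0.163  0.507  0.599] ang 45.9
```

Call:
play_rows(commands=[{"dx":0,"dy":0,"dz":-5,"rx":0,"ry":0,"rz":0,"claw":0},{"dx":4,"dy":-3,"dz":-9,"rx":0,"ry":0,"rz":0.14,"claw":0},{"dx":8,"dy":-6,"dz":-11,"rx":0,"ry":0,"rz":0.28,"claw":0},{"dx":12,"dy":-8,"dz":-13,"rx":0,"ry":0,"rz":0.4,"claw":0},{"dx":16,"dy":-10,"dz":-13,"rx":0,"ry":0,"rz":0.5,"claw":0}])

```text
time: 0.6
tool_pos: [0.3612, -0.4152, 0.3623]
tool_rot: [0.001, 0.999, -0.035, 0.001]
contact_force: [0.9, -0.4, -0.1]
gripper_width: 1.0
```

```bash
python3 - <<'E'
from h import *
R=pose_R(np.radians(30)); knob=np.array([.603,-.084,.1345])
delta(knob+R[:,2]*(.0187-.20),R);print(cur()[0],monitor.state()['joint_pos'].round(2))
E
```

```text
d cm [ 12.77 -35.72   7.04] rot [-0.026  0.521  0.106] ang 30.5
[ 0.36124756 -0.41516813  0.36229253] [-0.99 -0.17  1.61  0.    1.7   0.65]
```

Call:
play_rows(commands=[{"dx":2,"dy":-4.5,"dz":0,"rx":0,"ry":0.1,"rz":0.02,"claw":0.3},{"dx":4,"dy":-9,"dz":0,"rx":0,"ry":0.2,"rz":0.04,"claw":0.3},{"dx":6,"dy":-13.5,"dz":1,"rx":-0.01,"ry":0.3,"rz":0.06,"claw":0.3},{"dx":8,"dy":-18,"dz":2,"rx":-0.02,"ry":0.4,"rz":0.08,"claw":0.3},{"dx":9.5,"dy":-22.5,"dz":3,"rx":-0.026,"ry":0.5,"rz":0.1,"claw":0.3}])

```text
time: 1.1
tool_pos: [0.4724, -0.1959, 0.3318]
tool_rot: [0.022, 0.964, -0.084, 0.25]
contact_force: [0.5, 0.6, 0.1]
gripper_width: 0.701
```

```bash
python3 - <<'E'
from h import *
R=pose_R(np.radians(30)); knob=np.array([.603,-.084,.1345])
delta(knob+R[:,2]*(.0187-.16),R);print(cur()[0],monitor.state()['joint_pos'].round(2))
E
```

```text
d cm [ -0.26 -13.32   8.41] rot [-0.001  0.016  0.004] ang 1.0
[ 0.47241395 -0.19589719  0.331794  ] [-0.67 -0.61  2.04  0.24  1.26  1.06]
```

Call:
play_rows(commands=[{"dx":0,"dy":-4.5,"dz":1,"rx":0,"ry":0.01,"rz":0,"claw":0.3},{"dx":-0.1,"dy":-9,"dz":3,"rx":0,"ry":0.015,"rz":0,"claw":0.3},{"dx":-0.2,"dy":-12,"dz":5.5,"rx":0,"ry":0.016,"rz":0.004,"claw":0.3},{"dx":-0.25,"dy":-13.3,"dz":8,"rx":0,"ry":0.016,"rz":0.004,"claw":0.3},{"dx":-0.25,"dy":-13.3,"dz":8.4,"rx":0,"ry":0.016,"rz":0.004,"claw":0.3}])

```text
time: 1.6
tool_pos: [0.5323, -0.0691, 0.2522]
tool_rot: [0.021, 0.963, -0.084, 0.254]
contact_force: [-0.3, -0.5, 0.4]
gripper_width: 0.699
```

```bash
python3 - <<'E'
from h import *
from plant import grab_frame
R=pose_R(np.radians(30)); knob=np.array([.603,-.084,.1345])
delta(knob+R[:,2]*(.0187),R);print(cur()[0],monitor.state()['joint_pos'].round(2))
a=grab_frame('side');t=grab_frame('top')
cv2.imwrite('pics/s1.png',np.hstack([cv2.resize(a[130:350,215:385],None,fx=2.3,fy=2.3,interpolation=cv2.INTER_CUBIC),cv2.resize(t[180:400,235:405],None,fx=2.3,fy=2.3,interpolation=cv2.INTER_CUBIC)]))
E
```

```text
d cm [ 0.49  0.27 15.67] rot [-0.004  0.008  0.003] ang 0.5
[ 0.53227701 -0.06913394  0.2522382 ] [-0.3  -0.53  2.12  0.08  1.04  1.42]
```

View pics/s1.png

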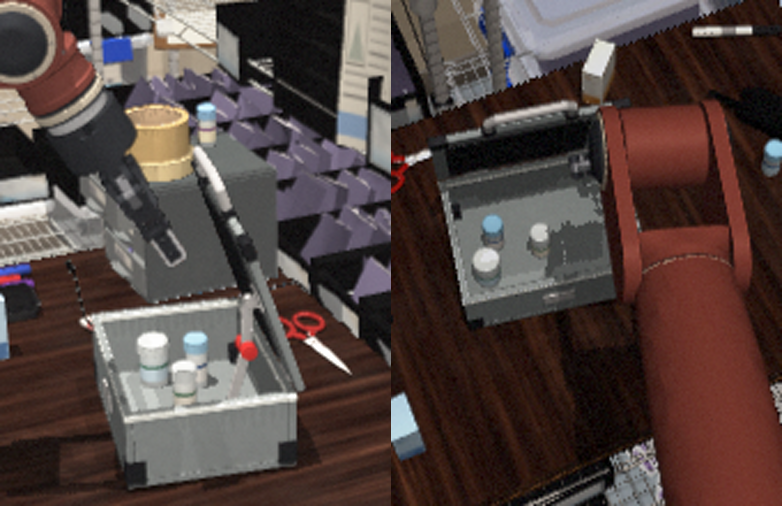

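The side view shows the gripper tilted at (170,260), with a clear run down to the knob at (248,348). The top view of the knob is blocked by the arm. I go to about 3 cm short of it.

Call:
play_rows(commands=[{"dx":0.3,"dy":0.27,"dz":3,"rx":0,"ry":0.008,"rz":0,"claw":0.3},{"dx":0.5,"dy":0.27,"dz":6,"rx":0,"ry":0.008,"rz":0,"claw":0.3},{"dx":0.5,"dy":0.27,"dz":9,"rx":0,"ry":0.008,"rz":0,"claw":0.3},{"dx":0.5,"dy":0.27,"dz":11.5,"rx":0,"ry":0.008,"rz":0,"claw":0.3},{"dx":0.5,"dy":0.27,"dz":12.5,"rx":0,"ry":0.008,"rz":0,"claw":0.3}])

```text
time: 2.2
tool_pos: [0.5977, -0.0873, 0.1483]
tool_rot: [0.023, 0.962, -0.086, 0.259]
contact_force: [1.0, 0.5, 0.3]
gripper_width: 0.704
```

```bash
python3 - <<'E'
from h import *
from plant import grab_frame
R=pose_R(np.radians(30)); knob=np.array([.603,-.084,.1345])
delta(knob+R[:,2]*(.0187),R);print(cur()[0],monitor.state()['joint_pos'].round(2))
a=grab_frame('side')
p,q=cur();print(proj('side',p))
cv2.imwrite('pics/s2.png',cv2.resize(a[200:330,255:385],None,fx=4.5,fy=4.5,interpolation=cv2.INTER_CUBIC))
E
```

```text
d cm [-0.3  -0.42  3.3 ] rot [-0.    -0.003 -0.001] ang 0.2
[ 0.59767756 -0.08732265  0.1483053 ] [-0.3  -0.24  2.09  0.09  0.77  1.41]
[320.0111745  276.97492744]
```

View pics/s2.png

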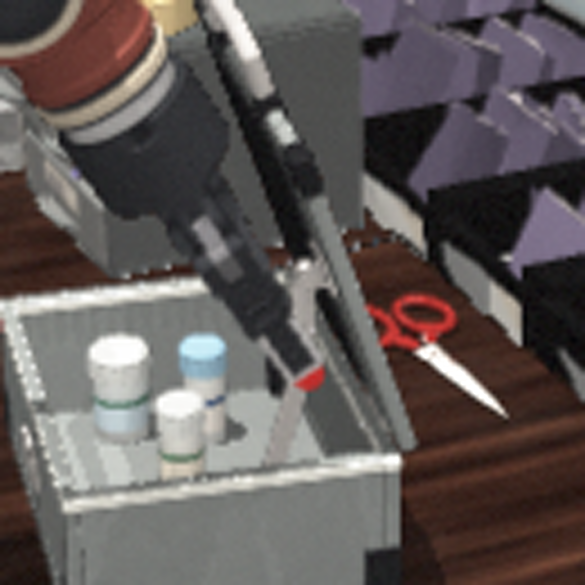

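The picture shows the right finger tip at (310,380), in line with the red knob. I advance and close.

Call:
play_rows(commands=[{"dx":-0.3,"dy":-0.4,"dz":1,"rx":0,"ry":0,"rz":0,"claw":0.3},{"dx":-0.3,"dy":-0.4,"dz":2.2,"rx":0,"ry":0,"rz":0,"claw":0.3},{"dx":-0.3,"dy":-0.4,"dz":3.2,"rx":0,"ry":0,"rz":0,"claw":0.3},{"dx":-0.3,"dy":-0.4,"dz":3.4,"rx":0,"ry":0,"rz":0,"claw":0.3},{"dx":-0.3,"dy":-0.4,"dz":3.4,"rx":0,"ry":0,"rz":0,"claw":0.45}])

```text
time: 2.75
tool_pos: [0.6126, -0.0858, 0.117]
tool_rot: [0.023, 0.962, -0.086, 0.259]
contact_force: [-0.1, 0.1, 0.4]
gripper_width: 0.559
```

```bash
python3 - <<'E'
from h import *
from plant import grab_frame
R=pose_R(np.radians(30)); knob=np.array([.603,-.084,.1345])
delta(knob+R[:,2]*(.0187),R);print(cur()[0],monitor.state()['contact_force'])
a=grab_frame('side');t=grab_frame('top')
cv2.imwrite('pics/s3.png',np.hstack([cv2.resize(a[200:330,255:345],None,fx=4.4,fy=4.4,interpolation=cv2.INTER_CUBIC),cv2.resize(t[200:330,280:370],None,fx=4.4,fy=4.4,interpolation=cv2.INTER_CUBIC)]))
E
```

```text
d cm [ 0.03 -0.01 -0.13] rot [-0.    -0.002 -0.001] ang 0.1
[ 0.61260845 -0.08579394  0.11703387] [-0.09474147  0.05885414  0.42409668]
```

View pics/s3.png

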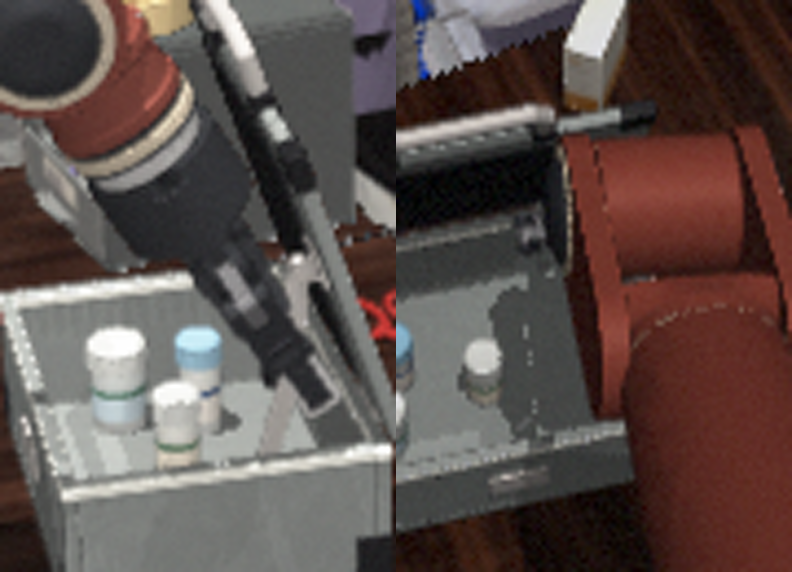

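The right finger now fully hides the knob near (315,385). There is no contact force, so I close on it.

Call:
play_rows(commands=[{"dx":0,"dy":0,"dz":0,"rx":0,"ry":0,"rz":0,"claw":0.6},{"dx":0,"dy":0,"dz":0,"rx":0,"ry":0,"rz":0,"claw":0.7},{"dx":0,"dy":0,"dz":0,"rx":0,"ry":0,"rz":0,"claw":0.75},{"dx":0,"dy":0,"dz":0,"rx":0,"ry":0,"rz":0,"claw":0.75}])

```text
time: 3.25
tool_pos: [0.6132, -0.0836, 0.1188]
tool_rot: [0.021, 0.962, -0.086, 0.26]
contact_force: [-2.0, 9.9, 5.2]
gripper_width: 0.345
```

Call:
play_rows(commands=[{"dx":-0.25,"dy":0,"dz":-0.25,"rx":0,"ry":0,"rz":0,"claw":0.75},{"dx":-0.5,"dy":0,"dz":-0.5,"rx":0,"ry":0,"rz":0,"claw":0.75},{"dx":-0.8,"dy":0,"dz":-0.7,"rx":0,"ry":0,"rz":0,"claw":0.75},{"dx":-1.1,"dy":0,"dz":-0.95,"rx":0,"ry":0,"rz":0,"claw":0.75}])

```text
time: 3.65
tool_pos: [0.5998, -0.081, 0.1216]
tool_rot: [0.021, 0.961, -0.086, 0.261]
contact_force: [9.4, 0.4, -8.1]
gripper_width: 0.348
```

Call:
play_rows(commands=[{"dx":-0.4,"dy":0,"dz":-0.25,"rx":0,"ry":0,"rz":0,"claw":0.75},{"dx":-0.8,"dy":0,"dz":-0.45,"rx":0,"ry":0,"rz":0,"claw":0.75},{"dx":-1.2,"dy":0,"dz":-0.65,"rx":0,"ry":0,"rz":0,"claw":0.75},{"dx":-1.5,"dy":0,"dz":-0.8,"rx":0,"ry":0,"rz":0,"claw":0.75},{"dx":-1.5,"dy":0,"dz":-0.8,"rx":0,"ry":0,"rz":0,"claw":0.75}])

```text
time: 4.15
tool_pos: [0.5839, -0.0779, 0.1217]
tool_rot: [0.021, 0.961, -0.086, 0.263]
contact_force: [5.4, 0.3, -4.9]
gripper_width: 0.345
```

```bash
python3 - <<'E'
from h import *
from plant import grab_frame
s=monitor.state();print(s['contact_force'],s['tool_pos'],s['gripper_width'])
a=grab_frame('side')
cv2.imwrite('pics/s4.png',cv2.resize(a[200:330,255:385],None,fx=4.5,fy=4.5,interpolation=cv2.INTER_CUBIC))
E
```

```text
[ 5.43752902  0.33608267 -4.8994966 ] [ 0.5838842  -0.07792081  0.12172155] 0.34498419105271655
```

View pics/s4.png

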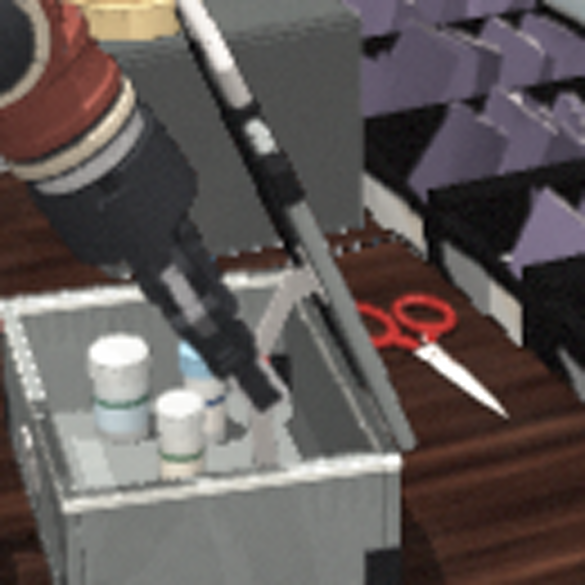

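The stay is folded forward with its knee at (265,375), and the lid has dropped slightly. I release and back out along the tool axis.

Call:
play_rows(commands=[{"dx":0,"dy":0,"dz":0,"rx":0,"ry":0,"rz":0,"claw":0.5},{"dx":0,"dy":0,"dz":0,"rx":0,"ry":0,"rz":0,"claw":0.3},{"dx":0,"dy":0,"dz":0,"rx":0,"ry":0,"rz":0,"claw":0.3},{"dx":0,"dy":0,"dz":-1,"rx":0,"ry":0,"rz":0,"claw":0.3},{"dx":0,"dy":0,"dz":-3,"rx":0,"ry":0,"rz":0,"claw":0.3}])

```text
time: 4.7
tool_pos: [0.5677, -0.0751, 0.1465]
tool_rot: [0.021, 0.961, -0.087, 0.261]
contact_force: [0.0, 0.8, -0.5]
gripper_width: 0.702
```

Call:
play_rows(commands=[{"dx":0,"dy":0,"dz":-4,"rx":0,"ry":0,"rz":0,"claw":0.3},{"dx":0,"dy":0,"dz":-8,"rx":0,"ry":0,"rz":0,"claw":0.3},{"dx":0,"dy":0,"dz":-12,"rx":0,"ry":0,"rz":0,"claw":0.3},{"dx":0,"dy":0,"dz":-16,"rx":0,"ry":0,"rz":0,"claw":0.3},{"dx":0,"dy":0,"dz":-20,"rx":0,"ry":0,"rz":0,"claw":0.3}])

```text
time: 5.2
tool_pos: [0.4665, -0.0578, 0.3212]
tool_rot: [0.021, 0.961, -0.086, 0.262]
contact_force: [0.1, -0.1, 0.3]
gripper_width: 0.701
```

```bash
python3 - <<'E'
from h import *
from plant import grab_frame
s=monitor.state();print(s['contact_force'],s['tool_pos'],s['gripper_width'])
a=grab_frame('side');t=grab_frame('top');cv2.imwrite('pics/side5.png',a);cv2.imwrite('pics/top5.png',t)
cv2.imwrite('pics/s5.png',np.hstack([cv2.resize(a[130:350,215:385],None,fx=2.3,fy=2.3,interpolation=cv2.INTER_CUBIC),cv2.resize(t[180:400,235:405],None,fx=2.3,fy=2.3,interpolation=cv2.INTER_CUBIC)]))
E
```

```text
[ 0.09243566 -0.05526366  0.3423642 ] [ 0.4664917  -0.0578215   0.32116018] 0.7007674908996944
```

View pics/s5.png

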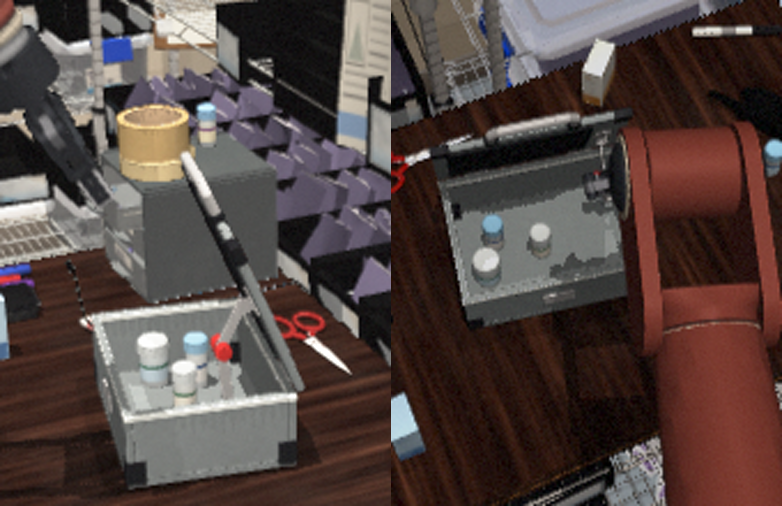

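```bash
python3 - <<'E'
from h import *
q=np.array([.576,.010,0])
for n in('side','top'):
    im=cv2.imread(f'pics/{n}5.png');b=(285,190,335,245) if n=='side' else (255,215,345,250)
    if n=='side': b=(280,190,345,250)
    f=8; z=cv2.resize(im[b[1]:b[3],b[0]:b[2]],None,fx=f,fy=f,interpolation=cv2.INTER_CUBIC)
    for lid,col in((.05,(255,0,0)),(.09,(0,255,255)),(.13,(0,255,0))):
        a=np.radians(72)-lid
        for y in(-.04,0,.04):
            P=q+CX*(.09-.224*np.cos(a))+CY*y+UP*(.092+.224*np.sin(a)); u=(proj(n,P)-b[:2]+.5)*f
            cv2.circle(z,tuple(int(v) for v in u),3,col,-1)
    cv2.imwrite(f'pics/{n}5z.png',z)
E
```

```text
(no output)
```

View pics/side5z.png

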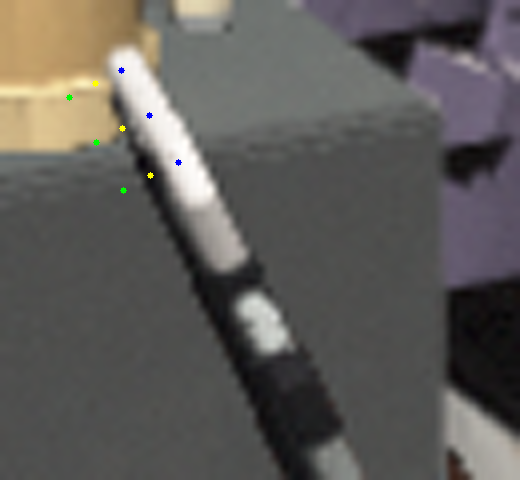

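View pics/top5z.png

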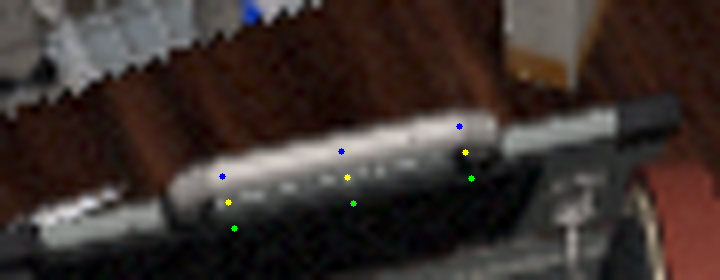

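```bash
python3 - <<'E'
from h import *
np.set_printoptions(precision=4,suppress=True)
fs=lambda u,v:(280+u/8-.5,190+v/8-.5); ft=lambda u,v:(255+u/8-.5,215+v/8-.5)
for us in((157,118),(165,130),(175,150)): print(tri(fs(*us),ft(335,153)))
a=np.radians(72)-.04
b=np.array([.576,.010,0])+CX*(.09-.224*np.cos(a))+UP*(.092+.224*np.sin(a));print('model',b)
R=pose_H(0); print(R)
delta(b+[0,0,.12-.0187],R); print(np.rad2deg(1))
print(monitor.state()['joint_pos'])
E
```

```text
(array([0.5884, 0.0098, 0.299 ]), np.float64(0.0014102964926863846))
(array([0.5907, 0.009 , 0.2952]), np.float64(0.0011973957149093504))
(array([0.5937, 0.0078, 0.289 ]), np.float64(4.116054279479461e-05))
model [0.5881 0.0078 0.3021]
[[-0.1771 -0.9842  0.    ]
 [-0.9842  0.1771  0.    ]
 [-0.     -0.     -1.    ]]
d cm [12.97 -8.67 -0.9 ] rot [-0.429 -0.424  1.527] ang 94.1
57.29577951308232
[-0.3316 -0.7742  2.1498  0.0874  1.2283  1.4117]
```

```bash
python3 - <<'E'
import re
s=open('h.py').read()
s=s.replace("y=-(np.cos(tilt)*CX+np.sin(tilt)*UP); x=-CY; return","y=(np.cos(tilt)*CX-np.sin(tilt)*UP); x=CY; return")
open('h.py','w').write(s)
from h import *
delta([.50,-.02,.42],pose_H(0))
E
```

```text
d cm [ 6.84 -4.38 -6.57] rot [ 0.424 -0.43  -1.53 ] ang 94.2
```

Call:
play_rows(commands=[{"dx":1.2,"dy":-0.8,"dz":-1.3,"rx":0.038,"ry":-0.039,"rz":-0.138,"claw":0.5},{"dx":2.4,"dy":-1.6,"dz":-2.6,"rx":0.076,"ry":-0.078,"rz":-0.276,"claw":0.6},{"dx":3.6,"dy":-2.4,"dz":-3.9,"rx":0.115,"ry":-0.117,"rz":-0.414,"claw":0.6},{"dx":4.8,"dy":-3.2,"dz":-5.2,"rx":0.153,"ry":-0.156,"rz":-0.552,"claw":0.6},{"dx":6.0,"dy":-4.0,"dz":-6.2,"rx":0.19,"ry":-0.195,"rz":-0.69,"claw":0.6}])

```text
time: 5.8
tool_pos: [0.494, -0.0227, 0.4135]
tool_rot: [0.014, 0.95, 0.268, 0.158]
contact_force: [0.2, 0.2, -0.4]
gripper_width: 0.4
```

```bash
python3 - <<'E'
from h import *
delta([.52,.0,.42],pose_H(0));print(monitor.state()['joint_pos'].round(2))
E
```

```text
d cm [ 3.46 -0.55  0.32] rot [ 0.232 -0.233 -0.835] ang 51.4
[-0.28 -0.52  1.82  0.14  1.55  0.76]
```

Call:
play_rows(commands=[{"dx":0.7,"dy":-0.1,"dz":0,"rx":0.039,"ry":-0.039,"rz":-0.14,"claw":0.6},{"dx":1.4,"dy":-0.2,"dz":0,"rx":0.077,"ry":-0.078,"rz":-0.278,"claw":0.6},{"dx":2.1,"dy":-0.3,"dz":0.1,"rx":0.116,"ry":-0.117,"rz":-0.417,"claw":0.6},{"dx":2.8,"dy":-0.4,"dz":0.2,"rx":0.155,"ry":-0.155,"rz":-0.557,"claw":0.6},{"dx":3.4,"dy":-0.5,"dz":0.3,"rx":0.193,"ry":-0.194,"rz":-0.696,"claw":0.6}])

```text
time: 6.3
tool_pos: [0.5198, -0.0007, 0.42]
tool_rot: [0.002, 0.809, 0.587, 0.026]
contact_force: [0.3, -0.7, 0.0]
gripper_width: 0.403
```

```bash
python3 - <<'E'
from h import *
b=np.array([.590,.009,.300])
delta(b+[0,0,.08-.0187],pose_H(0));print(monitor.state()['joint_pos'].round(2),cur()[0])
E
```

```text
d cm [2.86 6.17 6.2 ] rot [ 0.037 -0.038 -0.137] ang 8.4
[-0.16 -0.27  1.6   0.04  1.77  0.16] [ 0.51975075 -0.00073883  0.41995634]
```

Call:
play_rows(commands=[{"dx":0.6,"dy":1.5,"dz":0.5,"rx":0.037,"ry":-0.038,"rz":-0.137,"claw":0.6},{"dx":1.2,"dy":3,"dz":1.5,"rx":0.037,"ry":-0.038,"rz":-0.137,"claw":0.6},{"dx":2,"dy":4.5,"dz":3,"rx":0.037,"ry":-0.038,"rz":-0.137,"claw":0.6},{"dx":2.8,"dy":6.1,"dz":5.2,"rx":0.037,"ry":-0.038,"rz":-0.137,"claw":0.6},{"dx":2.9,"dy":6.2,"dz":6.2,"rx":0.037,"ry":-0.038,"rz":-0.137,"claw":0.6}])

```text
time: 6.8
tool_pos: [0.5906, 0.0096, 0.358]
tool_rot: [-0.001, 0.767, 0.642, -0.002]
contact_force: [-0.3, -0.0, -0.9]
gripper_width: 0.398
```

```bash
python3 - <<'E'
from h import *
from plant import grab_frame
b=np.array([.590,.009,.300])
delta(b+[0,0,-.0187],pose_H(0));p,_=cur();print(monitor.state()['joint_pos'].round(2),p,proj('side',p),proj('top',p))
a=grab_frame('side');t=grab_frame('top')
cv2.imwrite('pics/s6.png',np.hstack([cv2.resize(a[130:260,255:345],None,fx=4.4,fy=4.4,interpolation=cv2.INTER_CUBIC),cv2.resize(t[180:310,255:345],None,fx=4.4,fy=4.4,interpolation=cv2.INTER_CUBIC)]))
E
```

```text
d cm [-0.06 -0.01  7.67] rot [-0.004  0.001  0.001] ang 0.2
[-0.11 -0.07  1.53 -0.    1.69  0.07] [0.59057095 0.00958818 0.35803638] [299.02973073 180.73865079] [295.10182653 220.1812943 ]
```

View pics/s6.png

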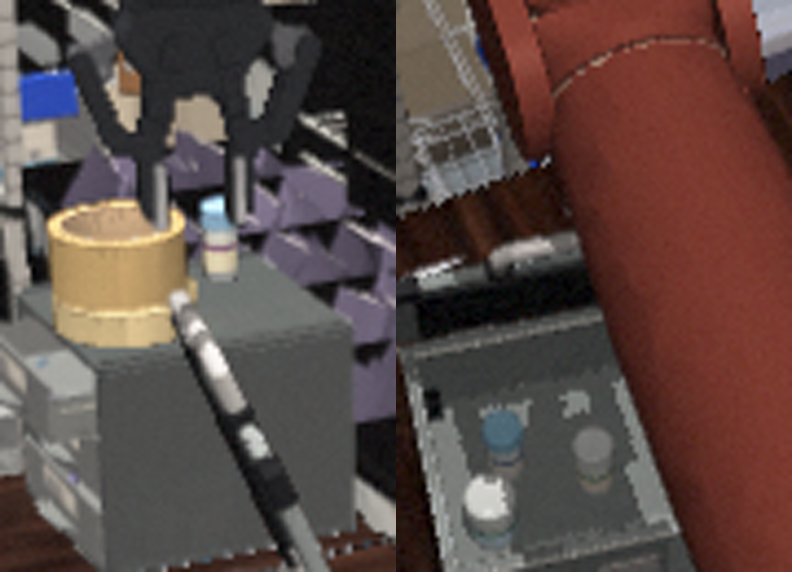

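The side view shows the fingers at (155,225) and (240,220), straddling the bar at about (200,335) below. I descend.

Call:
play_rows(commands=[{"dx":0,"dy":0,"dz":2.5,"rx":0,"ry":0,"rz":0,"claw":0.6},{"dx":0,"dy":0,"dz":4.5,"rx":0,"ry":0,"rz":0,"claw":0.6},{"dx":0,"dy":0,"dz":5.5,"rx":0,"ry":0,"rz":0,"claw":0.6},{"dx":0,"dy":0,"dz":6.5,"rx":0,"ry":0,"rz":0,"claw":0.6},{"dx":0,"dy":0,"dz":7.5,"rx":0,"ry":0,"rz":0,"claw":0.6}])

```text
time: 7.4
tool_pos: [0.5893, 0.0093, 0.2846]
tool_rot: [-0.001, 0.767, 0.642, -0.001]
contact_force: [-0.3, 0.4, -0.7]
gripper_width: 0.401
```

```bash
python3 - <<'E'
from h import *
from plant import grab_frame
p,_=cur();print(p,monitor.state()['contact_force'])
a=grab_frame('side')
cv2.imwrite('pics/s7.png',cv2.resize(a[150:260,255:365],None,fx=5,fy=5,interpolation=cv2.INTER_CUBIC))
E
```

```text
[0.58929368 0.00930772 0.28461098] [-0.30039595  0.43521905 -0.70716869]
```

View pics/s7.png

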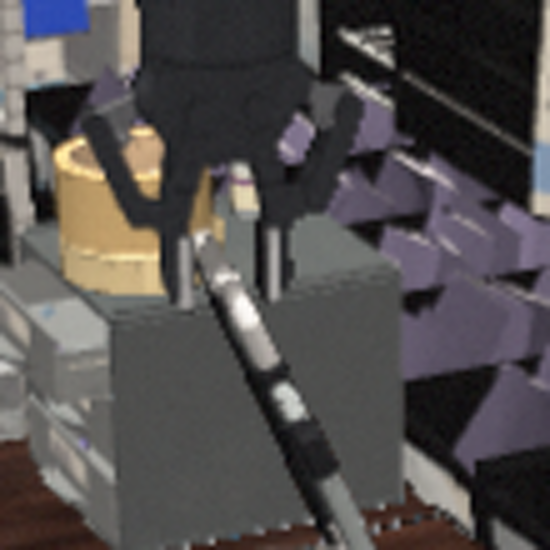

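The bar passes between the pads at about (230,280), so I close.

Call:
play_rows(commands=[{"dx":0,"dy":0,"dz":0,"rx":0,"ry":0,"rz":0,"claw":0.75},{"dx":0,"dy":0,"dz":0,"rx":0,"ry":0,"rz":0,"claw":0.9},{"dx":0,"dy":0,"dz":0,"rx":0,"ry":0,"rz":0,"claw":0.95},{"dx":0,"dy":0,"dz":0,"rx":0,"ry":0,"rz":0,"claw":0.95},{"dx":0,"dy":0,"dz":0,"rx":0,"ry":0,"rz":0,"claw":0.95}])

```text
time: 7.95
tool_pos: [0.5883, 0.0095, 0.2829]
tool_rot: [-0.002, 0.767, 0.642, -0.002]
contact_force: [-3.9, -0.1, 3.3]
gripper_width: 0.119
```

```bash
python3 - <<'E'
from h import *
from plant import grab_frame
p,_=cur();print(p)
a=grab_frame('side')
cv2.imwrite('pics/s8.png',cv2.resize(a[150:260,255:365],None,fx=5,fy=5,interpolation=cv2.INTER_CUBIC))
# circle plan, chest frame relative to hinge
g=p+[0,0,-0]; g=p.copy(); g[2]+=.0187
d=g-np.array([.576,.010,0]); x=d@CX; z=g[2]; print('grasp chest',x,d@CY,z,'r',np.hypot(x-.09,z-.092),'ang',np.degrees(np.arctan2(z-.092,.09-x)))
E
```

```text
[0.58833736 0.00946105 0.28287465]
grasp chest 0.012237858153883356 0.0016540430829131178 0.30157465466177125 r 0.22353632049646036 ang 69.64275632489463
```

View pics/s8.png

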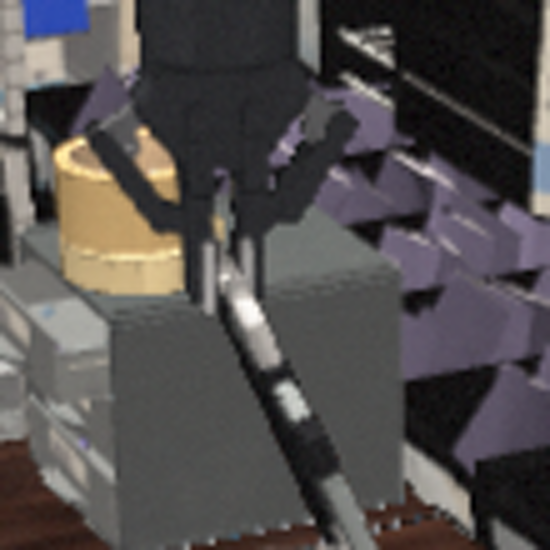

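```bash
cat > arc.py <<'E'
from h import *
p,_=cur();s=monitor.state()
d=p-np.array([.576,.010,0]);x=d@CX;z=p[2]+.0187
a=np.arctan2(z-.092,.09-x);r=np.hypot(z-.092,.09-x)
print('ang',round(np.degrees(a),2),'r',round(r,4),'z',round(z,4),'F',s['contact_force'].round(1),'w',round(s['gripper_width'],3),'j',s['joint_pos'].round(2))
rr=.5*(r+.224)
for k in range(1,11):
    b=max(a-.06*k,-.02);print('dy %.2f dz %.2f  ang %.1f'%((.09-rr*np.cos(b)-x)*100,-(.092+rr*np.sin(b)-z)*100,np.degrees(b)))
E
python3 arc.py
```

```text
ang 69.64 r 0.2235 z 0.3016 F [-4.7 -0.1  3.3] w 0.12 j [-0.11 -0.06  1.64 -0.    1.57  0.07]
dy -1.25 dz 0.48  ang 66.2
dy -2.46 dz 1.06  ang 62.8
dy -3.64 dz 1.71  ang 59.3
dy -4.77 dz 2.43  ang 55.9
dy -5.86 dz 3.22  ang 52.5
dy -6.90 dz 4.07  ang 49.0
dy -7.89 dz 4.98  ang 45.6
dy -8.82 dz 5.94  ang 42.1
dy -9.69 dz 6.97  ang 38.7
dy -10.49 dz 8.04  ang 35.3
```

Call:
play_rows(commands=[{"dx":0,"dy":-0.6,"dz":0.23,"rx":0,"ry":0,"rz":0,"claw":0.95},{"dx":0,"dy":-1.25,"dz":0.48,"rx":0,"ry":0,"rz":0,"claw":0.95},{"dx":0,"dy":-2.46,"dz":1.06,"rx":0,"ry":0,"rz":0,"claw":0.95},{"dx":0,"dy":-3.64,"dz":1.71,"rx":0,"ry":0,"rz":0,"claw":0.95},{"dx":0,"dy":-4.77,"dz":2.43,"rx":0,"ry":0,"rz":0,"claw":0.95}])

```text
time: 8.5
tool_pos: [0.5416, 0.0183, 0.2598]
tool_rot: [-0.001, 0.767, 0.642, -0.001]
contact_force: [2.0, 1.5, 2.3]
gripper_width: 0.12
```

```bash
python3 arc.py; python3 - <<'E'
from h import *
from plant import grab_frame
a=grab_frame('side');cv2.imwrite('pics/s9.png',cv2.resize(a[150:350,225:385],None,fx=3,fy=3,interpolation=cv2.INTER_CUBIC))
E
```

```text
ang 56.1 r 0.2247 z 0.2785 F [2.  1.5 2.3] w 0.12 j [-0.1  -0.16  1.77  0.    1.53  0.07]
dy -1.08 dz 0.81  ang 52.7
dy -2.12 dz 1.66  ang 49.2
dy -3.11 dz 2.57  ang 45.8
dy -4.05 dz 3.54  ang 42.3
dy -4.92 dz 4.56  ang 38.9
dy -5.74 dz 5.63  ang 35.5
dy -6.49 dz 6.75  ang 32.0
dy -7.17 dz 7.91  ang 28.6
dy -7.77 dz 9.11  ang 25.2
dy -8.31 dz 10.35  ang 21.7
```

View pics/s9.png

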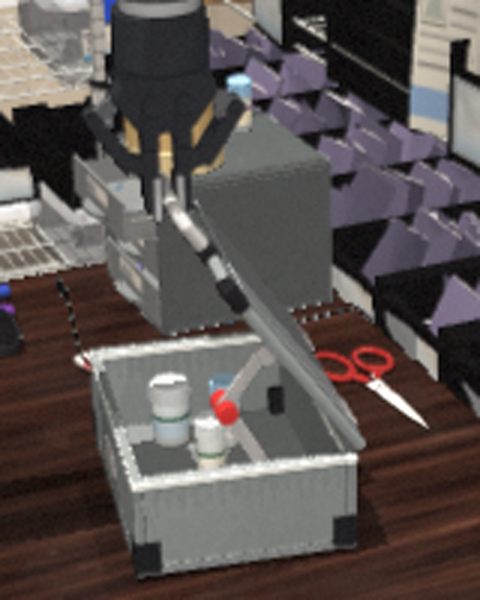

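The lid is lowering in the grip, the knob at (225,405) is folding forward, and the forces are small. I continue.

Call:
play_rows(commands=[{"dx":0,"dy":-1.08,"dz":0.81,"rx":0,"ry":0,"rz":0,"claw":0.95},{"dx":0,"dy":-2.12,"dz":1.66,"rx":0,"ry":0,"rz":0,"claw":0.95},{"dx":0,"dy":-3.11,"dz":2.57,"rx":0,"ry":0,"rz":0,"claw":0.95},{"dx":0,"dy":-4.05,"dz":3.54,"rx":0,"ry":0,"rz":0,"claw":0.95},{"dx":0,"dy":-4.92,"dz":4.56,"rx":0,"ry":0,"rz":0,"claw":0.95}])

```text
time: 9.05
tool_pos: [0.491, 0.0279, 0.2134]
tool_rot: [-0.002, 0.767, 0.642, -0.001]
contact_force: [3.3, 2.9, -0.3]
gripper_width: 0.122
```

```bash
python3 arc.py
```

```text
ang 38.38 r 0.2256 z 0.2321 F [ 3.3  2.9 -0.3] w 0.122 j [-0.1  -0.26  1.93  0.    1.47  0.08]
dy -0.74 dz 1.13  ang 34.9
dy -1.48 dz 2.26  ang 31.5
dy -2.15 dz 3.43  ang 28.1
dy -2.75 dz 4.64  ang 24.6
dy -3.27 dz 5.88  ang 21.2
dy -3.72 dz 7.15  ang 17.8
dy -4.10 dz 8.45  ang 14.3
dy -4.39 dz 9.77  ang 10.9
dy -4.61 dz 11.10  ang 7.4
dy -4.74 dz 12.44  ang 4.0
```

Call:
play_rows(commands=[{"dx":0.05,"dy":-0.74,"dz":1.13,"rx":0,"ry":0,"rz":0,"claw":0.95},{"dx":0.1,"dy":-1.45,"dz":2.26,"rx":0,"ry":0,"rz":0,"claw":0.95},{"dx":0.1,"dy":-2.1,"dz":3.43,"rx":0,"ry":0,"rz":0,"claw":0.95},{"dx":0.1,"dy":-2.7,"dz":4.64,"rx":0,"ry":0,"rz":0,"claw":0.95},{"dx":0.1,"dy":-3.2,"dz":5.88,"rx":0,"ry":0,"rz":0,"claw":0.95}])

```text
time: 9.55
tool_pos: [0.458, 0.0341, 0.1532]
tool_rot: [-0.002, 0.767, 0.642, -0.002]
contact_force: [-3.8, -2.8, 2.8]
gripper_width: 0.112
```

```bash
python3 arc.py; python3 - <<'E'
from h import *
from plant import grab_frame
a=grab_frame('side');cv2.imwrite('pics/s10.png',cv2.resize(a[150:350,225:385],None,fx=3,fy=3,interpolation=cv2.INTER_CUBIC))
E
```

```text
ang 20.79 r 0.2251 z 0.1719 F [-3.8 -2.8  2.8] w 0.112 j [-0.09 -0.3   2.06 -0.    1.38  0.09]
dy -0.39 dz 1.29  ang 17.4
dy -0.75 dz 2.59  ang 13.9
dy -1.04 dz 3.91  ang 10.5
dy -1.24 dz 5.24  ang 7.0
dy -1.37 dz 6.58  ang 3.6
dy -1.41 dz 7.92  ang 0.2
dy -1.41 dz 8.44  ang -1.1
dy -1.41 dz 8.44  ang -1.1
dy -1.41 dz 8.44  ang -1.1
dy -1.41 dz 8.44  ang -1.1
```

View pics/s10.png

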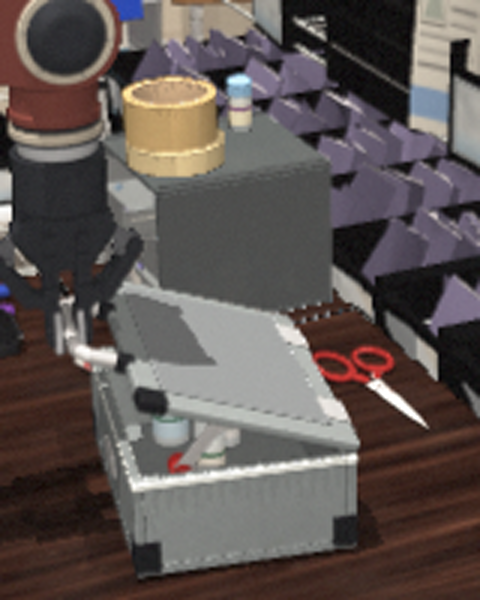

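The lid is nearly down, the gripper still holds the bar at about (70,335), and the fingers are clear of the chest front. I continue, more slowly.

Call:
play_rows(commands=[{"dx":0,"dy":-0.35,"dz":1.1,"rx":0,"ry":0,"rz":0,"claw":0.95},{"dx":0,"dy":-0.65,"dz":2.2,"rx":0,"ry":0,"rz":0,"claw":0.95},{"dx":0,"dy":-0.9,"dz":3.3,"rx":0,"ry":0,"rz":0,"claw":0.95},{"dx":0,"dy":-1.1,"dz":4.3,"rx":0,"ry":0,"rz":0,"claw":0.95},{"dx":0,"dy":-1.25,"dz":5.3,"rx":0,"ry":0,"rz":0,"claw":0.95}])

```text
time: 10.1
tool_pos: [0.4446, 0.0366, 0.0972]
tool_rot: [-0.003, 0.767, 0.642, -0.002]
contact_force: [3.0, -0.9, -0.9]
gripper_width: 0.116
```

```bash
python3 arc.py|head -6
```

```text
ang 6.09 r 0.2253 z 0.1159 F [ 3.  -0.9 -0.9] w 0.116 j [-0.09 -0.27  2.14  0.    1.28  0.09]
dy -0.04 dz 1.35  ang 2.7
dy -0.06 dz 2.70  ang -0.8
dy -0.06 dz 2.84  ang -1.1
dy -0.06 dz 2.84  ang -1.1
dy -0.06 dz 2.84  ang -1.1
```

Call:
play_rows(commands=[{"dx":0,"dy":0,"dz":0.5,"rx":0,"ry":0,"rz":0,"claw":0.95},{"dx":0,"dy":0,"dz":1.0,"rx":0,"ry":0,"rz":0,"claw":0.95},{"dx":0,"dy":0,"dz":1.4,"rx":0,"ry":0,"rz":0,"claw":0.95},{"dx":0,"dy":0,"dz":1.7,"rx":0,"ry":0,"rz":0,"claw":0.95},{"dx":0,"dy":0,"dz":1.9,"rx":0,"ry":0,"rz":0,"claw":0.95}])

```text
time: 10.6
tool_pos: [0.4433, 0.0369, 0.0774]
tool_rot: [-0.004, 0.767, 0.642, -0.003]
contact_force: [-6.9, 0.2, 1.9]
gripper_width: 0.114
```

```bash
python3 arc.py|head -3
```

```text
ang 1.05 r 0.2254 z 0.0961 F [-6.9  0.2  1.9] w 0.114 j [-0.08 -0.24  2.15  0.    1.24  0.09]
dy 0.07 dz 0.86  ang -1.1
dy 0.07 dz 0.86  ang -1.1
```

Continuing gently until contact.

Call:
play_rows(commands=[{"dx":0,"dy":0,"dz":0.2,"rx":0,"ry":0,"rz":0,"claw":0.95},{"dx":0,"dy":0,"dz":0.4,"rx":0,"ry":0,"rz":0,"claw":0.95}])

```text
time: 10.8
tool_pos: [0.4432, 0.0369, 0.0756]
tool_rot: [-0.005, 0.767, 0.642, -0.004]
contact_force: [-15.0, 0.0, 26.1]
gripper_width: 0.117
```

```bash
python3 arc.py|head -3;python3 - <<'E'
from h import *
from plant import grab_frame
a=grab_frame('side');cv2.imwrite('pics/s11.png',cv2.resize(a[150:350,225:385],None,fx=3,fy=3,interpolation=cv2.INTER_CUBIC))
E
```

```text
ang 0.57 r 0.2255 z 0.0943 F [-15.    0.   26.1] w 0.117 j [-0.08 -0.23  2.15  0.    1.24  0.09]
dy 0.08 dz 0.67  ang -1.1
dy 0.08 dz 0.67  ang -1.1
```

View pics/s11.png

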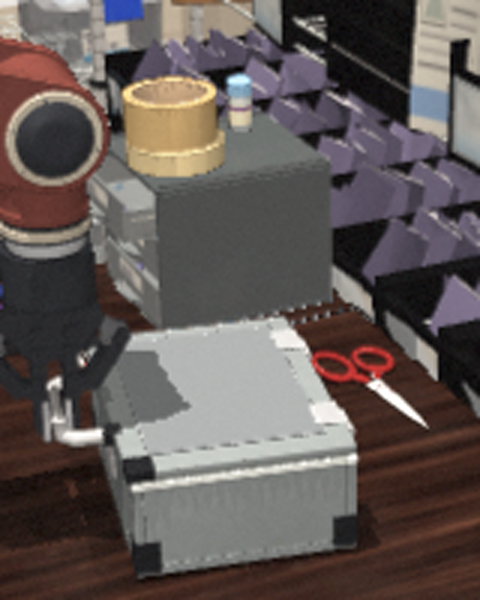

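The lid lies flat on the chest and the pads are still on the bar at about (60,410). The contact force of 26 N confirms it is seated. I relax the push, open partway and lift off.

Call:
play_rows(commands=[{"dx":0,"dy":0,"dz":0,"rx":0,"ry":0,"rz":0,"claw":0.95},{"dx":0,"dy":0,"dz":0,"rx":0,"ry":0,"rz":0,"claw":0.75},{"dx":0,"dy":0,"dz":0,"rx":0,"ry":0,"rz":0,"claw":0.65},{"dx":0,"dy":0,"dz":0,"rx":0,"ry":0,"rz":0,"claw":0.65}])

```text
time: 11.25
tool_pos: [0.4435, 0.0369, 0.0757]
tool_rot: [-0.005, 0.767, 0.642, -0.004]
contact_force: [-0.3, 0.5, 0.2]
gripper_width: 0.348
```

```bash
python3 arc.py|head -1;python3 - <<'E'
from h import *
from plant import grab_frame
a=grab_frame('side');cv2.imwrite('pics/s12.png',cv2.resize(a[230:330,215:315],None,fx=5,fy=5,interpolation=cv2.INTER_CUBIC))
E
```

```text
ang 0.62 r 0.2252 z 0.0944 F [-0.3  0.5  0.2] w 0.348 j [-0.08 -0.23  2.15  0.    1.24  0.09]
```

View pics/s12.png

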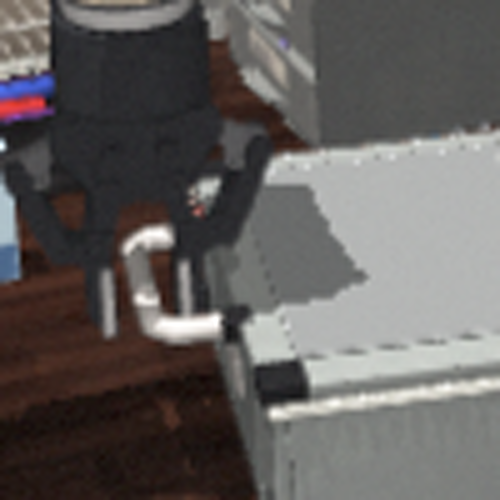

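The fingers at (108,310) and (185,300) are both clear of the bar at (145,280), and the force is zero. I lift straight up.

Call:
play_rows(commands=[{"dx":0,"dy":0,"dz":-1.5,"rx":0,"ry":0,"rz":0,"claw":0.65},{"dx":0,"dy":0,"dz":-4,"rx":0,"ry":0,"rz":0,"claw":0.65},{"dx":0,"dy":0,"dz":-8,"rx":0,"ry":0,"rz":0,"claw":0.65},{"dx":0,"dy":0,"dz":-12,"rx":0,"ry":0,"rz":0,"claw":0.65},{"dx":0,"dy":0,"dz":-15,"rx":0,"ry":0,"rz":0,"claw":0.65}])

```text
time: 11.8
tool_pos: [0.446, 0.0367, 0.2285]
tool_rot: [-0.003, 0.767, 0.642, -0.003]
contact_force: [0.2, 0.1, 0.5]
gripper_width: 0.347
```

Call:
play_rows(commands=[{"dx":0,"dy":0,"dz":0,"rx":0,"ry":0,"rz":0,"claw":0.65},{"dx":0,"dy":0,"dz":0,"rx":0,"ry":0,"rz":0,"claw":0.65}])

```text
time: 12.0
tool_pos: [0.4466, 0.0367, 0.2294]
tool_rot: [-0.003, 0.767, 0.642, -0.002]
contact_force: [-0.6, 0.1, 0.2]
gripper_width: 0.348
```

```bash
python3 - <<'E'
from h import *
from plant import grab_frame
print(cur()[0],monitor.state()['contact_force'])
a=grab_frame('side');t=grab_frame('top');cv2.imwrite('pics/side13.png',a);cv2.imwrite('pics/top13.png',t)
cv2.imwrite('pics/s13.png',np.hstack([cv2.resize(a[150:430,200:430],None,fx=1.7,fy=1.7),cv2.resize(t[180:400,215:435],None,fx=1.7,fy=2.1636)[:476]]))
E
```

```text
[0.44659523 0.03667848 0.22944636] [-0.5654201   0.10118966  0.18624126]
```

View pics/s13.png

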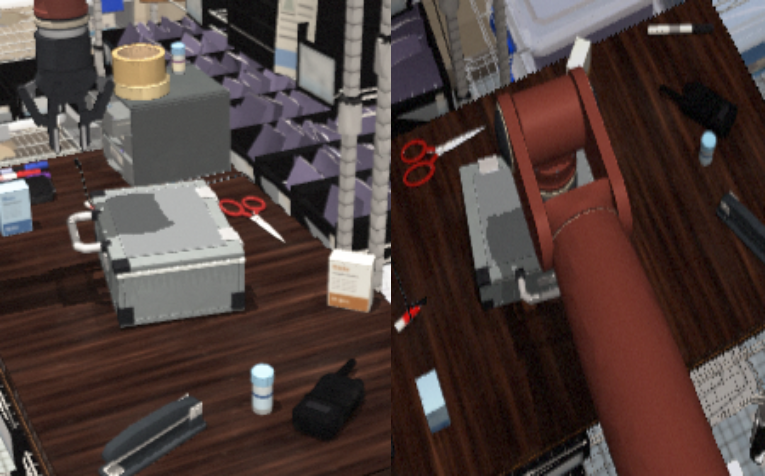

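The lid is flat and shut, with its handle in front at (80,230). The gripper is clear, and the cartons, vial, battery and stapler stand where they did. I hand the job in.

```bash
python3 - <<'E'
from plant import ticket
print(ticket.job_done())
E
```

```text
the job is handed in; nothing more can be done
None
```

The lid is shut and the gripper is clear. I handed the job in at about 12 s of the 58 s allowed; handing in gives no verdict.

- **Unlocking the stay:** I gripped the red knob by its ends with the tool tilted 30° and pulled it about 30 mm forward over centre. The picture after release showed the stay folded forward and the lid staying up by itself. I did not read the knee angle directly; the geometry puts it at about 0.7–0.9 rad.
- **Lowering the lid:** I gripped the handle bar and followed its circle at about 0.6 rad/s or slower, until contact read 26 N with the lid flat on the chest. Then I relaxed the push, opened partway and lifted clear.
- **Last checks:** The pictures showed the lid flat and shut and the gripper clear. The cartons, outside vial, battery and stapler looked to be where they started, judged by eye and not measured. The tool force was about zero.
- **Not confirmed:** The vials inside could not be seen once the lid was shut. They were standing in the last views into the chest, and nothing touched them. The knee angle with the lid shut was not visible either.
- **Disagreement:** My image fit of the chest pose was off by 1–3 pixels, a few millimetres. The grasps tolerated this, apart from a short sideways force of about 10 N while closing on the knob.

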